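Unload a syringe pump: draw the pusher back, lift the spring clamp and hold it

TASK

The run on the syringe pump is finished and I want to change the syringe. First slide the pusher block back from the plunger until its pointer stands at the red marker on the scale, leaving the clamp shut meanwhile; then lift the sprung barrel clamp by its knob until the red ring on its stem has just come fully out of the guide bush, and finish while still holding it there so that I can take the syringe out. The syringe stays in its cradle, the marker stays where it is set, and the other things on the bench are left alone.

Things in the scene. Friction and masses are not known exactly. Their poses are not given: they have to be found in the camera images.
- pump: bench syringe pump, fixed to the bench: white housing 158 x 300 x 62 mm with a sloping blue control panel toward its -x side, mechanism on its top, highest parts 152 mm. Origin at the bench under the housing; +z up, +x to its back, +y toward the cradle end with the syringe, -y toward the pusher's end plate. Its yaw and place vary
- pusher_grip (a point): middle of the black upright grip on top of the grey pusher block, 133 mm above the bench; the grip is 26 mm along the pump's x, 14 mm along its y, and stands from 118 to 152 mm height, free on all sides. The block below it (88 x 28 mm, top at 113 mm, with a 34 x 22 mm foot round the grip up to 118 mm) runs on two rods along the pump's y
- pusher (a joint): how far the pusher block is drawn back from the plunger, m: 0 at the syringe end, 0.09 at the end plate; grows toward the pump's -y. It stays where it is left (about 3 N of friction)
- pusher_pointer (a point): tip of the black pointer on the front (-x side) of the pusher block, 70 mm above the bench, level with the middle of the block along the pump's y
- marker (a joint): place of the red marker clip on the scale, m, counted like the pusher: pointer and marker agree when pusher equals marker. Differs from run to run; tight on the scale
- marker_tip (a point): tip of the red marker clip (10 mm wide) on the scale along the front top edge of the pump, 66 mm above the bench; the pointer stands at it when both have the same place along the pump's y
- clamp_knob (a point): middle of the black knurled knob of the barrel clamp: upright cylinder 22 mm across, 32 mm tall, 133 mm above the bench when shut (117 to 149 mm); below it a neck and the grey clamp arm (top at 109 mm when shut, 16 mm wide) that reaches 49 mm toward the pump's -x over the syringe barrel
- clamp (a joint): lift of the barrel clamp, m: about 0 with its pad on the barrel, grows straight up, stop at 0.042. At 0.026 the lower edge of the red ring is level with the rim of the bush. A spring pulls it down: about 6 N at 0, 11 N at 0.026; let go, it drops shut
- ring_edge (a point): lower edge of the red ring (4 mm high, 13 mm across) on the clamp's 12 mm steel stem, on the stem's axis; hidden inside the bush, 26 mm below its rim, while the clamp is shut
- bush_rim (a point): centre of the top rim of the dark steel guide bush (21 mm across) that the clamp's stem slides in, on the pump's top, 92 mm above the bench
- syringe_mid (a point): middle of the barrel of the clear syringe (barrel 22 mm across, 90 mm long, along the pump's y) lying loose in the pump's vee cradle under the clamp, 85 mm above the bench; its plunger end points to the pusher, and its thumb disc ends 3 mm short of the pusher's face at pusher = 0
- bench_timer: small white lab timer 70 x 66 x 19 mm lying on the bench, a bystander; origin under its middle
- carton: white kit carton 67 x 131 x 55 mm, a bystander; origin under its middle
- yellow_cup: specimen cup with yellow lid, 52 mm across, 62 mm tall, a bystander; origin under its middle
- white_cup: specimen cup with pale lid, 52 mm across, 62 mm tall, a bystander; origin under its middle
- dropper: white dropper bottle with blue cap, 25 mm across, 71 mm tall, a bystander; origin under its middle

How it is judged:
By the outcome, as a careful person would: the job done as asked, in the order asked, and still so for the second after the job is handed in, while the arm keeps its last pose, push and grip.
It also fails if it takes over 45 s, if anything falls off the work surface, if the arm or the gripper's body presses on something with over 40 N, if the wrist force passes 120 N, or if a joint passes its speed limit or range.

ROBOT

A 7-joint arm with a two-finger parallel gripper is mounted at the origin on the work surface; the furniture and walls round the work are solid. World frame = base frame: x ahead of the robot, y to its left, z up, the work surface at z = 0. Lengths are in mm, angles in rad, forces in N, time in s.
With the tool pointing down it reaches from about 350 to 775 mm from the base axis. Payload 3.1 kg.
Tool frame: the origin (TCP) lies at the very end of the fingers, on their centre line; the grasp point (between the pads) lies 19 mm behind it; z points along the fingers, y is the line along which they close (so a half turn about z gives the same grasp; the last joint's range is limited). The gripper opens to 85 mm and grips with 20 to 120 N. Pads are 22 mm wide; open, the fingers measure 114 mm over their backs; the gripper's body (76 mm by 85 mm) begins 54 mm behind the grasp point. The pads swing forward as they close: fully open they stand 13 mm farther back than shut.
Start: joints at [-1.226, 0.311, 0.014, 1.512, -0.004, 1.319, -0.027], TCP at [207.45, 509.394, 231.304] pointing down, gripper open.
Joint ranges: [-2.7, 2.7], [-0.3, 1.91], [-1.27, 1.3], [0.12, 2.57], [-1.44, 4.58], [0.2, 2.03], [-3.05, 3.05]. Speed limits (rad/s): [2.79, 2.79, 3.14, 3.14, 3.14, 3.14, 3.14].

INTERFACE

Orientations are given as a rotation vector (axis times angle).
In Python, from rig import manip, read_camera, ticket, regions_of gives the robot as it stands.
- The arm moves only by the tool servo_tool, never from a script. Its argument "rows" is one flat list of numbers, 7 for each row, row after row: the shift along the tool's x, y, z in m, then the turn, a rotation vector about the tool's x, y, z in degrees, then the finger opening in m, from 0 to 0.0854. In form: [x, y, z, rx, ry, rz, jaw, x, y, z, rx, ry, rz, jaw, ...]. A call has 1 to 12 rows; each row shifts and turns the commanded pose from where the row before left it, along the tool's axes as they then stand; what a row does not reach is not made up. A row lasts 1/8 s, in which the tool goes at most 62.5 mm and 10.7 degrees, less where a joint would pass 70% of its speed; a pose out of reach is approached as far as the arm can. A call with a gripper value outside its range is refused whole. The fingers move at their own pace and stop on an object; "grip_force" is the grip in N (left out, the last holds). Time passes only in rows, so rows that do not move let the fingers close. It gives the time, the measured TCP pose, the force, the opening and the grip force at its end, in the units of the state.
- manip.read_state(): the state, without advancing time (a new reading comes with each control period).
- read_camera(name): name is "side" or "top"; returns a dict with "frame" (384x512x3 uint8, red, green, blue), "fx", "fy", "cx", "cy" (pixels), "world_to_cam" (4x4, takes a point from world to camera coordinates). Camera axes: x right, y down, z forward; pixel columns grow to the right and rows downward; lengths in mm; the calibration is good to about 2 mm. A picture is of the moment at which its call begins. There is no depth.
- ticket.finish_job(): hands the job in; it is judged then, once.
Trained networks look in the newest picture that a camera, given by its name, has taken for a name from the list of things; names that differ only in an ending like _2 or _b are one class to them, and where a whole thing is asked for, a point or a joint stands for the part that bears it (a point fixed in the world has none). Each returns a list of dicts, best first, with "confidence" (0 to 1); they miss things now and then, are a little off and sometimes report something else, mostly with a low value. They report only what shows in the picture. A call takes as long as a camera call.
- regions_of(camera, thing): "region" (384x512 bool, what is visible of it) and "extent" ([centre column, centre row, width, height] in pixels, round what is visible of it).
The state is a dict: "time": time; "qpos": joint angles; "qvel": joint speeds; "tau": joint torques, N m; "ee_pos": TCP position; "ee_rot": TCP orientation; "ft_force": force on the tool from outside, world axes, zero at the start; "wrist_torque": the same for the moment, N m; "gripper_width": finger opening in mm; "finger_force": force on a finger pad.
Only numpy, scipy, OpenCV 4.12 (cv2) and the standard library are available. Lean on these libraries where they do the work, as an engineer would, in place of code of your own. Each camera call takes 0.05 s, during which the arm holds its last target. There are 200 camera calls.

## Working session

There is one attempt and no reset: what is moved stays moved. The work goes in short steps, Python scripts to look and compute and a tool call to move; the robot and the scene stay as the last step left them, time stands still between calls to the robot, and variables do not carry over. Pictures are saved under pics/ and viewed, at most 10 in all, crops included, and the job is handed in when it is done.

Besides the shell and the picture viewer there is one more tool, called after "Request:" by a JSON object that holds its "fn" and its "kwargs". servo_tool: Moves the arm, as the interface text tells. Its arguments: {"type":"object","properties":{"rows":{"type":"array"},"grip_force":{"type":"number"}},"required":["rows"]}

```bash
mkdir -p pics; ls
cat > h.py <<'E'
import numpy as np, cv2
from rig import manip, read_camera, ticket, regions_of
def ray(c,u,v):
    T=np.array(c["world_to_cam"]);R=T[:3,:3];t=T[:3,3]
    d=R.T@np.array([(u-c["cx"])/c["fx"],(v-c["cy"])/c["fy"],1.]);return -R.T@t,d
def atz(c,u,v,z):
    o,d=ray(c,u,v);return o+d*(z-o[2])/d[2]
def proj(c,p):
    T=np.array(c["world_to_cam"]);q=T[:3,:3]@np.array(p,float)+T[:3,3];return np.array([c["fx"]*q[0]/q[2]+c["cx"],c["fy"]*q[1]/q[2]+c["cy"]])
def tri(c1,a,c2,b):
    o1,d1=ray(c1,*a);o2,d2=ray(c2,*b);d1/=np.linalg.norm(d1);d2/=np.linalg.norm(d2)
    s=np.linalg.lstsq(np.c_[d1,-d2],o2-o1,rcond=None)[0]
    p,q=o1+d1*s[0],o2+d2*s[1];return (p+q)/2,np.linalg.norm(p-q)
def save(c,n,crop=None,k=1):
    f=c["frame"][:,:,::-1]
    if crop: f=f[crop[1]:crop[3],crop[0]:crop[2]]
    cv2.imwrite("pics/"+n,cv2.resize(f,None,fx=k,fy=k,interpolation=cv2.INTER_CUBIC))
E
python3 - <<'E'
from h import *
np.set_printoptions(precision=1,suppress=True)
C={}
for n in("side","top"):
    c=read_camera(n);C[n]=c;save(c,n+"0.png",None,1.5)
    print(n,c["fx"],ray(c,c["cx"],c["cy"]))
H=dict(pusher_grip=133,pusher_pointer=70,marker_tip=66,clamp_knob=133,bush_rim=92,syringe_mid=85,pump=60)
for k,z in H.items():
    e={}
    for n in C:
        r=regions_of(n,k)
        for x in r[:2]: print(k,n,round(x["confidence"],2),np.array(x["extent"]),atz(C[n],*x["extent"][:2],z))
        if r:e[n]=r[0]["extent"][:2]
    if len(e)==2: print("  tri",*tri(C["side"],e["side"],C["top"],e["top"]))
s=manip.read_state();print(s["time"],s["ee_pos"],s["ee_rot"],s["gripper_width"])
E
```

```text
pics
side 369.78727401123143 (array([-184.5, -583.4,  815. ]), array([ 0.7,  0.4, -0.6]))
top 420.2899870049145 (array([ 358.3,  -49.5, 1342.9]), array([ 0.2, -0. , -1. ]))
pusher_grip side 0.86 [217.9 205.4  17.4  33.2] [444.2 -42.7 133. ]
pusher_grip top 0.74 [231.  243.9  14.   29.5] [479.4  -8.5 133. ]
  tri [484.2  -7.5  89.1] 1.2609526660460628
pusher_pointer side 0.94 [219.9 204.9  22.4  35.1] [507.5   3.3  70. ]
pusher_pointer side 0.43 [191.4 198.7  34.3  10.8] [485.3 101.3  70. ]
pusher_pointer top 0.52 [230.6 243.1  13.7  31.3] [488.2  -5.4  70. ]
  tri [488.7  -8.4  87.8] 6.599215164687844
clamp_knob side 0.51 [195.1 187.3  10.3  19.8] [477.9  70.1 133. ]
clamp_knob top 0.55 [197.7 246.4   6.6  20.7] [481.   87.3 133. ]
  tri [485.7  85.  121.3] 10.15516158332777
bush_rim side 0.93 [210.  216.5  99.3  85.6] [428.9 -21.   92. ]
bush_rim top 0.73 [222.4 254.6 109.5  79.2] [454.4  20.8  92. ]
bush_rim top 0.73 [231.  244.1  12.   33.5] [482.9  -7.1  92. ]
  tri [462.3  18.5  47.3] 13.110304760025834
syringe_mid side 0.68 [189.1 198.6  38.3   7.9] [468.4  94.1  85. ]
syringe_mid side 0.36 [203.3 157.8  14.   17.1] [680.5 206.4  85. ]
syringe_mid top 0.82 [203.4 252.1  48.1  16.9] [467.4  76.9  85. ]
  tri [462.4  79.8  96.2] 11.31219329354182
pump side 0.56 [210.8 216.7 105.2  86.6] [456.6   1.2  60. ]
pump top 0.68 [222.  255.4 103.4  72.6] [454.5  24.   60. ]
pump top 0.57 [230.6 245.1  15.6  27.6] [483.2  -4.5  60. ]
  tri [461.7  18.1  46.6] 18.094291559425866
0.8 [207.5 509.4 231.3] [0.6 3.1 0. ] 85.35459200354681
```

Run:
```python
from h import *
a=read_camera("side");save(a,"s1.png",(150,140,290,270),5)
a=read_camera("top");save(a,"t1.png",(155,200,295,300),5)
```

```text
(no output)
```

View pics/s1.png

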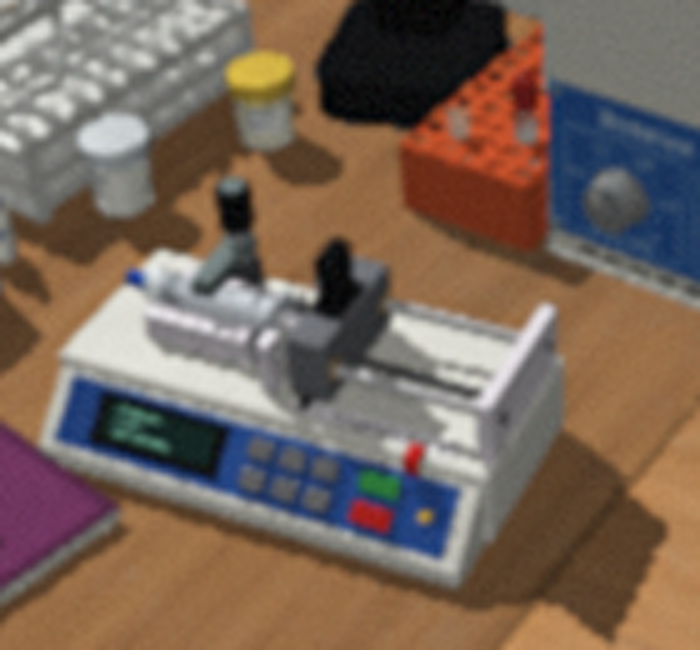

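View pics/t1.png

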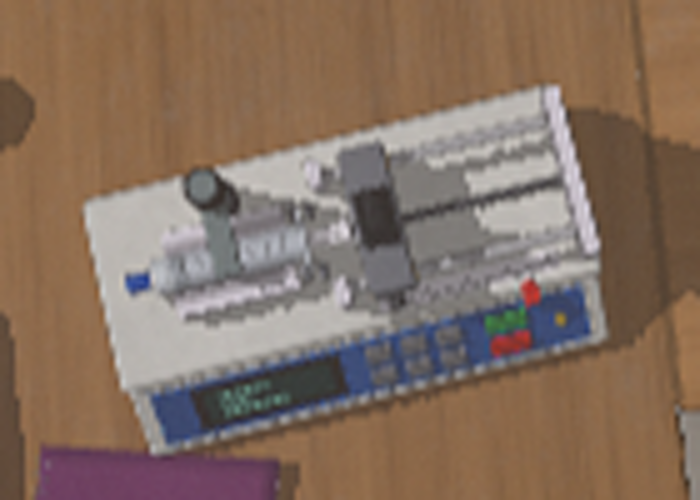

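View pics/top0.png

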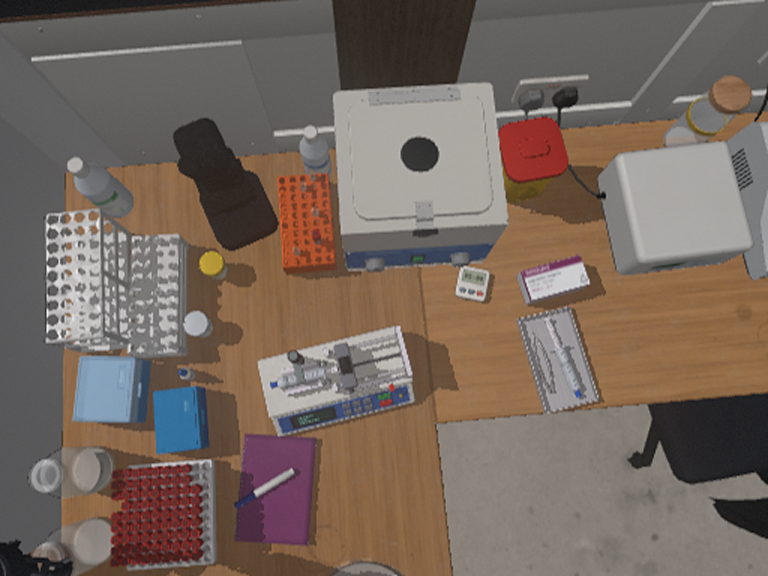

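The crops show the pump clearly. In the top crop the knob top is at (203,186), the grip at (377,217), the red marker at (530,292) and the pointer at about (398,300). In the side crop the knob is at (235,205), the grip at (335,275), the marker at (415,457) and the pointer near (305,402).

Run:
```python
from h import *
np.set_printoptions(precision=1,suppress=True)
t=read_camera("top");s=read_camera("side")
T=lambda u,v:(155+u/5-.4,200+v/5-.4)
S=lambda u,v:(150+u/5-.4,140+v/5-.4)
def L(a,b,z):
    p,q=atz(t,*T(*a),z),atz(t,*T(*b),z);d=p-q;print("dir +y yaw",np.degrees(np.arctan2(-d[0],d[1])),np.linalg.norm(d));
L((85,203),(545,88),62);L((125,390),(600,268),62);L((152,455),(605,342),5);L((400,217),(565,182),62);L((85,203),(125,390),62)
for n,a,b,z in (("knobtop",(203,184),(234,185),149),("grip",(377,217),(335,275),133),("marker",(530,292),(415,457),66),("pointer",(398,300),(305,402),70)):
    print(n,*tri(t,T(*a),s,S(*b)),atz(t,*T(*a),z),atz(s,*S(*b),z))
# red pixels, subpixel
for c in(t,s):
    f=c["frame"].astype(int);m=(f[:,:,0]>150)&(f[:,:,1]<90)&(f[:,:,2]<90)
    n,l,st,ce=cv2.connectedComponentsWithStats(m.astype(np.uint8))
    for i in range(1,n):
        if 150<ce[i][0]<295 and 195<ce[i][1]<300: print(st[i],ce[i],atz(c,*ce[i],66))
```

```text
dir +y yaw 8.924549239968684 289.7732470018336
dir +y yaw 9.035728779205549 294.31769399768837
dir +y yaw 8.5465942961745 290.70877388988913
dir +y yaw 6.738471861108129 102.8740268832841
dir +y yaw -81.08333091931298 115.4414146729958
knobtop [509.4  90.2 146.7] 2.101057991417685 [508.4  90.7 149. ] [507.7  87.1 149. ]
grip [483.3  -6.8 131.5] 2.6248101750966146 [482.2  -5.8 133. ] [482.8  -8.9 133. ]
marker [437.  -92.8  61.6] 3.0502257263640873 [435.7 -91.5  66. ] [434.5 -96.7  66. ]
pointer [438.5 -12.2  66.5] 0.8478498365403841 [438. -12.  70.] [435.9 -15.2  70. ]
[260 257   3   4   9] [260.8 258.3] [434.7 -91.9  66. ]
[258 267   3   1   3] [259. 267.] [409.6 -84.1  66. ]
[254 268   3   1   3] [255. 268.] [407.7 -71.9  66. ]
[258 269   1   1   1] [258. 269.] [403.9 -80.6  66. ]
[254 270   1   1   1] [254. 270.] [402.1 -68.4  66. ]
[231 229   4   4   9] [232.4 230.3] [436.5 -94.7  66. ]
[221 241   6   4  18] [223.3 242.6] [ 382.4 -101.4   66. ]
```

```bash
cat >> h.py <<'E'
from scipy.spatial.transform import Rotation as Ro
YAW=np.radians(8.9); PX=np.array([np.cos(YAW),np.sin(YAW),0]); PY=np.array([-np.sin(YAW),np.cos(YAW),0])
def plan(target):
    s=manip.read_state();R=Ro.from_rotvec(s["ee_rot"]);best=None
    for sg in(1,-1):
        G=Ro.from_matrix(np.c_[np.cross(sg*PX,[0,0,-1]),sg*PX,[0,0,-1]])
        r=(R.inv()*G).as_rotvec(degrees=True)
        if best is None or np.linalg.norm(r)<np.linalg.norm(best[0]): best=(r,G)
    d=np.array(target)-s["ee_pos"]
    print("t",s["time"],"pos",s["ee_pos"],"w",s["gripper_width"],"F",s["ft_force"],s["finger_force"],"q7",s["qpos"][6])
    print("turn deg",best[0],"shift now-axes mm",R.inv().apply(d),"shift after turn",best[1].inv().apply(d))
    print("tool axes now\n",R.as_matrix())
E
python3 - <<'E'
from h import *
np.set_printoptions(precision=2,suppress=True)
plan([482.7,-7,210])
E
```

```text
t 1.0 pos [207.41 509.39 231.27] w 85.35433948304333 F [ 0.06 -0.23  0.46] 0.0 q7 -0.02718921714364879
turn deg [-0.    0.   58.95] shift now-axes mm [-449.69 -374.47   21.3 ] shift after turn [-552.77  192.09   21.27]
tool axes now
 [[-0.93  0.38 -0.  ]
 [ 0.38  0.93 -0.  ]
 [-0.   -0.   -1.  ]]
```

Request:
{"fn": "servo_tool", "kwargs": {"rows": [0, 0, 0, 0, 0, 9.825, 0.085, 0, 0, 0, 0, 0, 9.825, 0.085, 0, 0, 0, 0, 0, 9.825, 0.085, 0, 0, 0, 0, 0, 9.825, 0.085, 0, 0, 0, 0, 0, 9.825, 0.085, 0, 0, 0, 0, 0, 9.825, 0.085, -0.03, 0.01, 0, 0, 0, 0, 0.085, -0.055, 0.019, 0, 0, 0, 0, 0.085, -0.055, 0.019, 0, 0, 0, 0, 0.085, -0.055, 0.019, 0, 0, 0, 0, 0.085, -0.055, 0.019, 0, 0, 0, 0, 0.085, -0.055, 0.019, 0, 0, 0, 0, 0.085], "grip_force": 40}}

```text
time: 2.5
ee_pos: [359.1, 222.7, 231.6]
ee_rot: [2.042, 2.387, 0.002]
ft_force: [0.3, 0.3, -0.0]
gripper_width: 85.1
finger_force: 0.0
```

Request:
{"fn": "servo_tool", "kwargs": {"rows": [-0.055, 0.019, 0.005, 0, 0, 0, 0.07, -0.055, 0.019, 0.005, 0, 0, 0, 0.06, -0.055, 0.019, 0.005, 0, 0, 0, 0.06, -0.055, 0.019, 0.006, 0, 0, 0, 0.06, -0.027, 0.01, 0, 0, 0, 0, 0.06, 0, 0, 0, 0, 0, 0, 0.06, 0, 0, 0, 0, 0, 0, 0.06]}}

```text
time: 3.38
ee_pos: [481.1, -5.2, 210.2]
ee_rot: [-2.04, -2.387, -0.001]
ft_force: [1.2, -0.1, -0.4]
gripper_width: 59.7
finger_force: 0.0
```

Run:
```python
from h import *
np.set_printoptions(precision=2,suppress=True)
plan([482.7,-7,122])
a=read_camera("side");b=read_camera("top")
A=cv2.resize(a["frame"][140:280,150:290,::-1],(560,560)[:2],interpolation=cv2.INTER_CUBIC)
cv2.imwrite("pics/s2.png",A)
```

```text
t 3.375 pos [481.12  -5.22 210.17] w 59.67297816497827 F [ 1.23 -0.14 -0.43] 0.0 q7 0.27225996045586104
turn deg [-0.03 -0.07  0.07] shift now-axes mm [-2.11  1.33 88.17] shift after turn [-2.01  1.28 88.17]
tool axes now
 [[-0.16  0.99 -0.  ]
 [ 0.99  0.16  0.  ]
 [ 0.   -0.   -1.  ]]
```

View pics/s2.png

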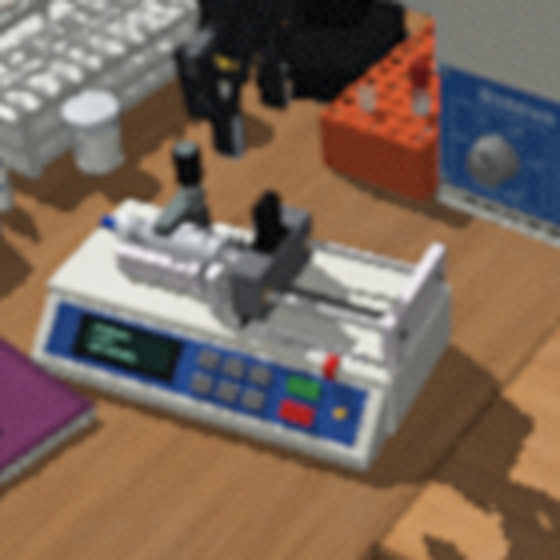

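The side view shows the open gripper above and behind the pusher, and the scene is unchanged. I descend on the grip now.

Request:
{"fn": "servo_tool", "kwargs": {"rows": [-0.002, 0.001, 0.014, 0, 0, 0, 0.06, 0, 0, 0.02, 0, 0, 0, 0.06, 0, 0, 0.02, 0, 0, 0, 0.06, 0, 0, 0.02, 0, 0, 0, 0.06, 0, 0, 0.012, 0, 0, 0, 0.05, 0, 0, 0, 0, 0, 0, 0.02, 0, 0, 0, 0, 0, 0, 0.01, 0, 0, 0, 0, 0, 0, 0.01, 0, 0, 0, 0, 0, 0, 0.01, 0, 0, 0, 0, 0, 0, 0.01, 0, 0, 0, 0, 0, 0, 0.01], "grip_force": 30}}

```text
time: 4.85
ee_pos: [485.6, -7.4, 124.4]
ee_rot: [2.038, 2.384, 0.006]
ft_force: [8.0, 0.3, -9.8]
gripper_width: 25.0
finger_force: 34.8
```

Request:
{"fn": "servo_tool", "kwargs": {"rows": [-0.005, 0.002, -0.001, 0, 0, 0, 0.01, -0.01, 0, 0, 0, 0, 0, 0.01, -0.01, 0, 0, 0, 0, 0, 0.01, -0.01, 0, 0, 0, 0, 0, 0.01, -0.01, 0, 0, 0, 0, 0, 0.01, -0.01, 0, 0, 0, 0, 0, 0.01, -0.01, 0, 0, 0, 0, 0, 0.01, -0.005, 0, 0, 0, 0, 0, 0.01, 0, 0, 0, 0, 0, 0, 0.01, 0, 0, 0, 0, 0, 0, 0.01]}}

```text
time: 6.1
ee_pos: [496.5, -75.8, 124.5]
ee_rot: [2.041, 2.388, 0.002]
ft_force: [4.7, 1.7, -12.4]
gripper_width: 25.2
finger_force: 34.4
```

Run:
```python
from h import *
np.set_printoptions(precision=2,suppress=True)
plan([482.7,-7,122])
a=read_camera("side");b=read_camera("top")
A=cv2.resize(a["frame"][195:255,195:275,::-1],(800,600),interpolation=cv2.INTER_CUBIC)
B=cv2.resize(b["frame"][225:275,215:275,::-1],(720,600),interpolation=cv2.INTER_CUBIC)
cv2.imwrite("pics/s3.png",A);cv2.imwrite("pics/t3.png",B)
```

```text
t 6.1 pos [496.47 -75.83 124.48] w 25.155227828168904 F [  4.74   1.74 -12.41] 34.41084444522858 q7 0.5076681786320357
turn deg [ 0.09 -0.02  0.06] shift now-axes mm [70.14 -2.88  2.5 ] shift after turn [70.13 -2.95  2.48]
tool axes now
 [[-0.16  0.99  0.  ]
 [ 0.99  0.16  0.  ]
 [ 0.    0.   -1.  ]]
```

View pics/s3.png

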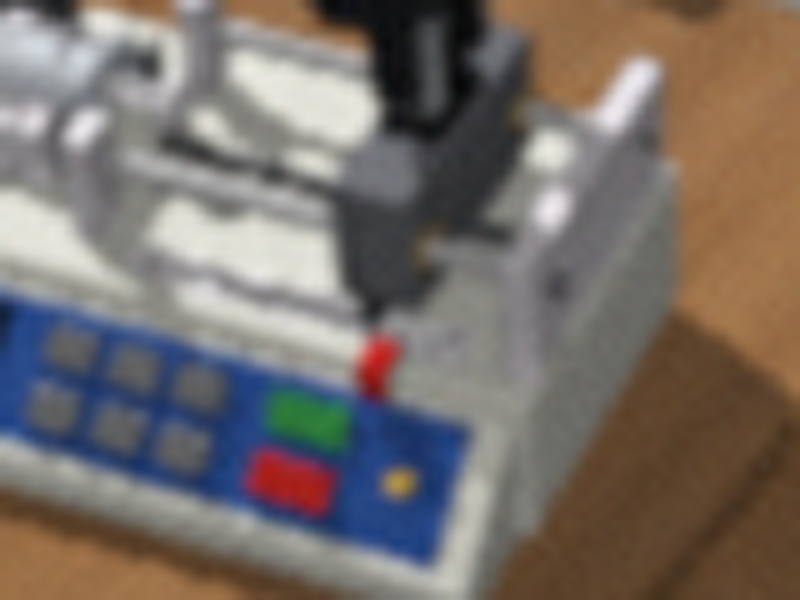

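View pics/t3.png

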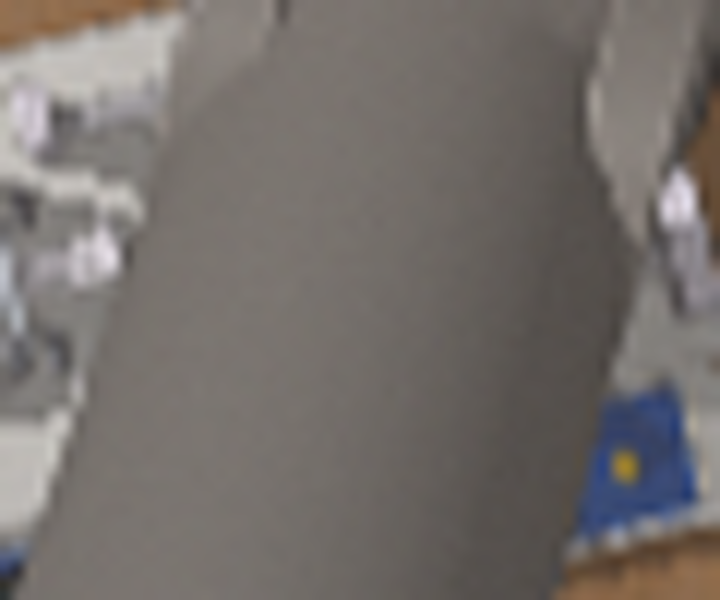

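Side crop: the pointer tip is at about (373,318), just up and left of the red clip, whose top is at (385,345) and base at (374,390). The arm hides the top view.

Run:
```python
from h import *
np.set_printoptions(precision=2,suppress=True)
c=read_camera("side")
def P(u,v,z):
    p=atz(c,195+u/10-.45,195+v/10-.45,z);print((u,v,z),p,"pump x,y",p@PX,p@PY)
P(373,318,70);P(375,310,70);P(385,345,66);P(380,368,62);P(374,392,57)
# image direction of pump axes at the marker
p=atz(c,195+38.5-.45,195+34.5-.45,66)
print(10*(proj(c,p+10*PX)-proj(c,p)),10*(proj(c,p+10*PY)-proj(c,p)),10*(proj(c,p+[0,0,10])-proj(c,p)))
f=c["frame"].astype(int)
print((f[222:238,227:240,0]-f[222:238,227:240,1]))
print(f[222:238,227:240].sum(2)//3)
```

```text
(373, 318, 70) [446.15 -86.11  70.  ] pump x,y 427.453166720903 -154.0946784428076
(375, 310, 70) [449.27 -84.63  70.  ] pump x,y 430.76887342453415 -153.11574373974162
(385, 345, 66) [441.89 -93.13  66.  ] pump x,y 422.1651710577567 -160.36934849013696
(380, 368, 62) [436.49 -94.85  62.  ] pump x,y 416.5603783947163 -161.23789985678118
(374, 392, 57) [431.44 -95.91  57.  ] pump x,y 411.40498141705746 -161.50012053843625
[ 14.92 -21.69] [-30.53  -8.88] [ -1.92 -25.01]
[[ -1  -1   0  -1   0   0  -3  -3  -2   0   3   0   0]
 [ -1  -1  -1   0  -1  -1   0   0  -1  -3   2   2  -1]
 [  2   2   0   1  -1   1   1  -2   1  -1  -3   1   2]
 [  1   3   3   1  -2   0  -2   0   0  -1   1   0   1]
 [  3   2   1   2   1   1  -1   0   2   0   0  -1   1]
 [  4   1   2  -1   1   7   6   2  -1  -1   3   1   2]
 [  2   0   1   1  16  46  47  23   5  -1   1   2   3]
 [  0  -2   1  10  51 108 118  79  23   0   2   1   3]
 [  2  -1   1  28  91 147 148  95  24   0   3   2   2]
 [  0  -3   4  42 109 149 129  52   7  -1   0   1   2]
 [ -6  -1   3  36 103 129  88  20  -3  -2  -1   1  -1]
 [-12  -6  -3  20  76 
[... 434 characters left out ...]
25  67  40  57  78  75  74  98 122 133]
 [144 137 130 119  69  50  92 124 117 112 126 133 133]
 [190 169 150 140 102  92 127 143 138 138 144 141 138]
 [213 203 197 188 146 114 125 128 131 146 146 142 135]
 [202 205 209 200 160 115 108 109 120 141 135 133 134]
 [165 177 185 177 138  98  90  96 114 136 133 135 136]
 [148 155 156 139 102  83  84 102 129 141 139 138 138]
 [156 165 152 119  76  70  88 116 140 146 141 141 141]
 [128 141 141 116  74  61  83 118 140 140 142 142 145]
 [ 88  99 108  96  68  59  82 115 141 140 138 141 140]
 [ 79  88  89  82  77  77  79  94 110 124 137 142 145]
 [ 76  81  75  71  77  75  69  73  77  89 108 118 127]
 [ 74  76  70  66  73  74  63  61  59  60  75  84  93]]
```

Request:
{"fn": "servo_tool", "kwargs": {"rows": [-0.004, 0, 0, 0, 0, 0, 0.01, -0.003, 0, 0, 0, 0, 0, 0.01, 0, 0, 0, 0, 0, 0, 0.01, 0, 0, 0, 0, 0, 0, 0.01]}}

```text
time: 6.75
ee_pos: [497.5, -82.1, 124.5]
ee_rot: [-2.041, -2.388, -0.003]
ft_force: [4.9, 3.4, -11.8]
gripper_width: 25.4
finger_force: 34.5
```

Request:
{"fn": "servo_tool", "kwargs": {"rows": [0, 0, 0, 0, 0, 0, 0.06, 0, 0, 0, 0, 0, 0, 0.06, 0, 0, 0, 0, 0, 0, 0.06, 0, 0, -0.02, 0, 0, 0, 0.06, 0, 0, -0.03, 0, 0, 0, 0.06, 0, 0, -0.04, 0, 0, 0, 0.06, 0.055, 0, 0, 0, 0, 0, 0.06, 0.055, 0.01, 0, 0, 0, 0, 0.06, 0.055, 0.02, 0, 0, 0, 0, 0.06, 0, 0.01, 0, 0, 0, 0, 0.06, 0, 0, 0, 0, 0, 0, 0.06]}}

```text
time: 8.12
ee_pos: [511.2, 84.4, 215.4]
ee_rot: [2.042, 2.386, -0.001]
ft_force: [-0.5, -1.3, -0.1]
gripper_width: 60.3
finger_force: 0.0
```

Run:
```python
from h import *
np.set_printoptions(precision=2,suppress=True)
plan([509,90,124])
a=read_camera("side");b=read_camera("top")
A=cv2.resize(a["frame"][205:245,215:265,::-1],(750,600),interpolation=cv2.INTER_CUBIC)
B=cv2.resize(b["frame"][225:275,210:280,::-1],(700,500),interpolation=cv2.INTER_CUBIC)
cv2.imwrite("pics/s4.png",A);cv2.imwrite("pics/t4.png",B)
for n in("side","top"):
  for k in("marker_tip","pusher_pointer"):
    print(n,k,[(round(x["confidence"],2),x["extent"]) for x in regions_of(n,k)[:2]])
```

```text
t 8.125 pos [511.15  84.43 215.43] w 60.3233229260258 F [-0.51 -1.26 -0.07] 0.0 q7 0.11572011840264683
turn deg [ 0.01  0.09 -0.01] shift now-axes mm [ 5.98 -1.28 91.42] shift after turn [ 5.83 -1.26 91.43]
tool axes now
 [[-0.15  0.99  0.  ]
 [ 0.99  0.15 -0.  ]
 [-0.    0.   -1.  ]]
side marker_tip []
side pusher_pointer [(0.83, [240.2, 210.9, 26.3, 34.5])]
top marker_tip [(0.53, [255.2, 238.8, 16.3, 28.1])]
top pusher_pointer [(0.88, [257.4, 237.7, 18.5, 33.8])]
```

View pics/s4.png

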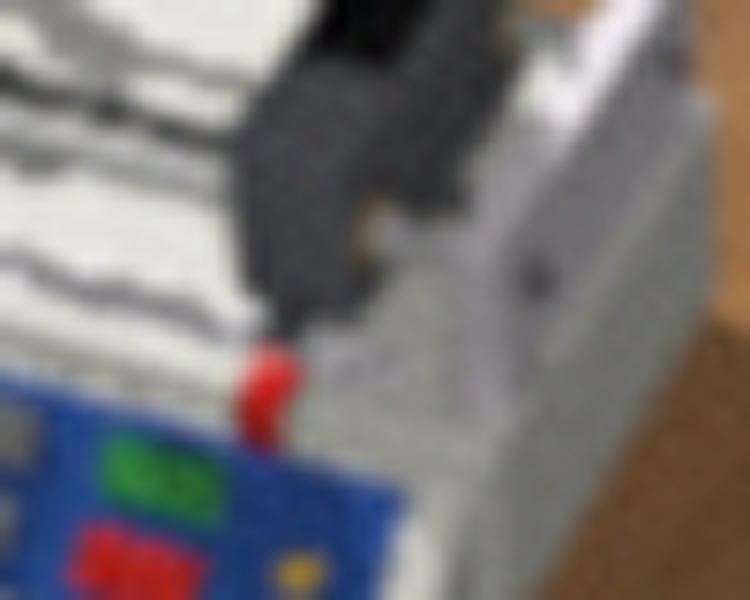

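View pics/t4.png

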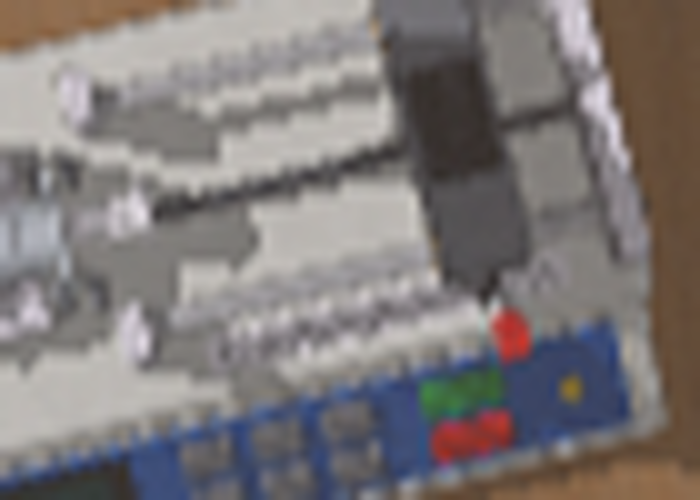

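Top crop: the pointer tip is at (489,298) and the marker's centre at (512,332). Side crop: the pointer tip is at about (288,328), with the marker's top at (275,350). Next I work out the remaining gap along the pump's y.

Run:
```python
from h import *
np.set_printoptions(precision=2,suppress=True)
t=read_camera("top");s=read_camera("side")
T=lambda u,v:(210+u/10-.45,225+v/10-.45)
S=lambda u,v:(215+u/15-.47,205+v/15-.47)
for n,c,a,z in(("top ptr",t,T(489,298),70),("top mk",t,T(512,332),66),("side ptr",s,S(288,328),70),("side mk",s,S(276,352),66)):
    p=atz(c,*a,z);print(n,p,p@PX,p@PY)
print(tri(t,T(489,298),s,S(288,328)),tri(t,T(512,332),s,S(276,352)))
c=t
p=atz(c,*T(512,332),66)
print(10*(proj(c,p+10*PX)-proj(c,p)),10*(proj(c,p+10*PY)-proj(c,p)),10*(proj(c,p+[0,0,10])-proj(c,p)))
# red centroid / pointer dark subpixel in top
f=t["frame"].astype(float)[250:264,255:266]
r=np.clip(f[:,:,0]-f[:,:,1]-30,0,None);print(f.mean(2).astype(int));print(r.astype(int))
f=s["frame"].astype(float)[224:238,227:240];r=np.clip(f[:,:,0]-f[:,:,1]-30,0,None);print(f.mean(2).astype(int));print(r.astype(int))
```

```text
top ptr [446.91 -85.99  70.  ] 428.2308030410448 -154.09422337796022
top mk [436.44 -92.02  66.  ] 416.9468329835371 -158.4367693831213
side ptr [448.84 -90.97  70.  ] 429.36563988146014 -159.31538050271033
side mk [445.39 -90.24  66.  ] 426.0640151667914 -158.06420070328036
(array([448.71, -87.92,  68.04]), np.float64(4.999753222566279)) (array([437.52, -93.5 ,  73.4 ]), np.float64(4.598786401353745))
[ -8.29 -32.42] [-32.16   8.18] [ 0.91 -2.16]
[[ 83  84  84  83  81  82  78  73 116 137 136]
 [ 84  84  82  79  73  74  76  84 130 113 138]
 [ 72  76  82  77  57 114 118 123 126 116 123]
 [ 98  79  84  67  56 116 126 140 109 137 121]
 [114 116  97  50 102  95 122 134 120 131 129]
 [141 167 168  97 172 106 111 129 126 126 126]
 [177 187 197 162 169 102  91 115 125 124 122]
 [184 178 178 178 121  95  90  98 128 127 126]
 [164 147 139 136 120  93  92 102 118 107 110]
 [159 143 135 107 116  99  94  97  87  73  75]
 [148 138 125  96  97  92  89  85  72  74  75]
 [105  88  74  72  76  79  71  71  77  76  75]
 [ 75  69  72  67  69  71  76  75  77  75  75]
 [ 64  67  73  68  70  68  76  76  76
[... 1511 characters left out ...]
 0   0   0   0   0   0   0   0   0   0]
 [  0   0   0   0   0   0   0   0   0   0   0   0   0]
 [  0   0   0   0   0   0   0   0   0   0   0   0   0]
 [  0   0   0   0   0  34  39   3   0   0   0   0   0]
 [  0   0   0   0  24  79  92  57   0   0   0   0   0]
 [  0   0   0   0  61 118 119  65   0   0   0   0   0]
 [  0   0   0   9  83 123 101  23   0   0   0   0   0]
 [  0   0   0   6  73 100  57   0   0   0   0   0   0]
 [  0   0   0   0  48  71  30   0   0   0   0   0   0]
 [  0   0   0   0  12  37  15   0   0   0   0   0   0]
 [  0   0   0   0   0   0   0   0   0   0   0   0   0]
 [  0   0   0   0   0   0   0   0   0   0   0   0   0]
 [  0   0   0   0   0   0   0   0   0   0   0   0   0]]
```

Run:
```python
from h import *
np.set_printoptions(precision=0,suppress=True,linewidth=200)
from scipy.ndimage import map_coordinates as mc
t=read_camera("top");s=read_camera("side")
ys=np.arange(-185,-129,2.)
print("     y   ",ys)
def prof(c,x,z,ch=None):
    P=np.array([proj(c,x*PX+y*PY+[0,0,z]) for y in ys])
    f=c["frame"].astype(float);g=f.mean(2) if ch is None else f[:,:,0]-f[:,:,1]
    return mc(g,[P[:,1],P[:,0]],order=1)
for n,c in(("top",t),("side",s)):
    for x in(440,445,450,455): print(n,"block113",x,prof(c,x,113))
    for x in(478,): print(n,"grip152",x,prof(c,x,152))
    for x in(426,429,432,435): print(n,"ptr70",x,prof(c,x,70))
    for x in(414,417,420,423): print(n,"mk66 red",x,prof(c,x,66,1))
```

```text
y    [-185. -183. -181. -179. -177. -175. -173. -171. -169. -167. -165. -163. -161. -159. -157. -155. -153. -151. -149. -147. -145. -143. -141. -139. -137. -135. -133. -131.]
top block113 440 [115. 118. 118. 112. 110. 111. 115. 114. 103.  81.  82.  83.  84.  84.  85.  85.  84.  84.  83.  83.  81.  77.  98. 127. 153. 152. 149. 149.]
top block113 445 [101. 110. 109. 106. 102.  97. 102. 110.  95.  86.  83.  84.  84.  84.  83.  84.  85.  85.  84.  84.  83.  85.  95. 140. 163. 165. 163. 159.]
top block113 450 [128. 128. 127. 127. 127. 125. 128. 120. 102.  84.  81.  83.  83.  84.  84.  84.  84.  84.  84.  84.  83.  77. 100. 141. 177. 187. 185. 185.]
top block113 455 [128. 127. 127. 126. 126. 127. 128. 129. 105.  85.  83.  84.  85.  84.  84.  84.  85.  84.  84.  84.  83.  83.  96. 149. 189. 184. 183. 183.]
top grip152 478 [122. 128. 128. 128. 127. 126. 126. 127. 122.  98.  74.  57.  51.  52.  54.  55.  53.  51.  50.  51.  54.  59.  75. 104. 138. 180. 189. 187.]
top ptr70 426 [127. 126. 128. 130. 133. 128. 129. 132. 123. 123. 133. 127. 115. 106. 129. 167. 127. 141. 182. 183. 180. 177. 176. 1
[... 2467 characters left out ...]
 81.  99. 123. 147. 182. 204. 219. 217. 217. 219. 222. 223.]
side mk66 red 414 [  1.   1.   0.   0.   0.   1.   0.  -2.  18.  50. 100. 135. 152. 124.  88.  44.  18.   2.  -1.  -1.  -0.   0.   1.   1.   1.   1.   1.   0.]
side mk66 red 417 [  1.   1.   0.   0.   0.   1.   1.   3.  11.  47.  92. 136. 147. 139. 101.  59.  21.   7.   0.  -0.   0.   0.  -0.  -0.   1.   1.   2.   1.]
side mk66 red 420 [  2.   2.   0.   0.   1.   1.   1.   1.  14.  41.  87. 118. 137. 127. 101.  61.  29.   7.   1.  -0.  -0.   0.   0.   0.   1.   2.   1.   1.]
side mk66 red 423 [  0.   3.   2.   2.   2.   1.   0.   1.   6.  22.  53.  90. 104. 104.  91.  62.  31.  11.   2.  -0.   0.   1.   1.   1.   2.   2.   1.   2.]
```

Run:
```python
from h import *
np.set_printoptions(precision=0,suppress=True,linewidth=220)
from scipy.ndimage import map_coordinates as mc
def prof(c,f,ys,x,z,red=0):
    P=np.array([proj(c,x*PX+y*PY+[0,0,z]) for y in ys])
    f=f.astype(float);g=f[:,:,0]-f[:,:,1] if red else f.mean(2)
    return mc(g,[P[:,1],P[:,0]],order=1)
for n,crop in(("top",(155,200,295,300)),("side",(150,140,290,270))):
    c=read_camera(n);I=np.zeros_like(c["frame"])
    im=cv2.imread(f"pics/{n[0]}1.png")[:,:,::-1]
    I[crop[1]:crop[3],crop[0]:crop[2]]=im[2::5,2::5]
    y0=np.arange(-110,-54,2.);print(n,"initial y",y0)
    for x in(440,445,450,455): print("blk",x,prof(c,I,y0,x,113))
    for x in(423,426,429,432): print("ptr",x,prof(c,I,y0,x,70))
    y1=np.arange(-175,-145,1.)
    for k,F in(("ini",I),("now",c["frame"])):
        for x in(417,420,423):
            w=np.clip(prof(c,F,y1,x,66,1)-15,0,None);print(k,"mk",x,"%.1f"%((w*y1).sum()/w.sum()))
    y2=np.arange(-206,-160,2.);print("plate y",y2)
    for x in(440,450): print(prof(c,I,y2,x,100), prof(c,c["frame"],y2,x,100))
```

```text
top initial y [-110. -108. -106. -104. -102. -100.  -98.  -96.  -94.  -92.  -90.  -88.  -86.  -84.  -82.  -80.  -78.  -76.  -74.  -72.  -70.  -68.  -66.  -64.  -62.  -60.  -58.  -56.]
blk 440 [141. 119. 109. 108. 113. 117. 118. 106.  94.  90. 105. 114. 113. 114. 115. 115. 115. 115. 115. 114. 115. 116. 113. 119. 138. 115. 106. 109.]
blk 445 [118. 106. 102. 100. 102. 107. 109. 108.  86.  89. 115. 114. 113. 112. 112. 113. 115. 114. 114. 114. 115. 118. 124. 139. 138. 116. 107. 105.]
blk 450 [123. 124. 124. 122. 122. 125. 126. 120. 105.  98. 105. 113. 113. 113. 113. 112. 113. 114. 114. 115. 116. 117. 116. 118. 123. 124. 123. 122.]
blk 455 [122. 123. 123. 122. 121. 122. 124. 125. 104.  85. 107. 113. 114. 115. 115. 114. 114. 115. 116. 116. 116. 115. 110. 116. 124. 124. 125. 125.]
ptr 423 [125. 124. 123. 125. 127. 122. 121. 122. 120. 121. 118. 121. 124. 123. 122. 121. 113. 114. 119. 141. 156. 161. 163. 165. 167. 174. 178. 178.]
ptr 426 [126. 129. 128. 120. 116. 113. 122. 131. 130. 125. 119. 119. 118. 113. 101.  94.  89.  93. 105. 126. 129. 131. 132. 138. 148. 172. 181. 182.]
ptr 429 [116. 12
[... 2416 characters left out ...]
k 420 -160.2
ini mk 423 -159.5
now mk 417 -160.7
now mk 420 -160.5
now mk 423 -159.7
plate y [-206. -204. -202. -200. -198. -196. -194. -192. -190. -188. -186. -184. -182. -180. -178. -176. -174. -172. -170. -168. -166. -164. -162.]
[115. 141. 178. 205. 220. 214. 195. 168. 141. 120. 109. 112. 115. 117. 115. 114. 116. 116. 115. 115. 115. 115. 113.] [112. 120. 131. 137. 139. 133. 122. 107.  97.  86.  74.  68.  67.  72.  71.  67.  62.  59.  59.  63.  66.  66.  66.]
[114. 141. 176. 209. 223. 226. 221. 200. 183. 173. 174. 180. 181. 181. 181. 177. 176. 173. 174. 175. 175. 164. 149.] [112. 120. 132. 142. 144. 141. 134. 116.  96.  73.  60.  51.  50.  50.  50.  52.  52.  53.  53.  55.  61.  66.  68.]
```

Both cameras' start pictures put the whole travel at about 77.7 mm. The arm has moved 75.6 mm, so about 2 mm is left. I regrip and pull that far.

Request:
{"fn": "servo_tool", "kwargs": {"rows": [-0.054, -0.013, 0, 0, 0, 0, 0.06, -0.054, -0.013, 0, 0, 0, 0, 0.06, -0.054, -0.013, 0, 0, 0, 0, 0.06, 0, 0, 0.02, 0, 0, 0, 0.06, 0, 0, 0.03, 0, 0, 0, 0.06, 0, 0, 0.03, 0, 0, 0, 0.06, 0, 0, 0.011, 0, 0, 0, 0.05, 0, 0, 0, 0, 0, 0, 0.02, 0, 0, 0, 0, 0, 0, 0.01, 0, 0, 0, 0, 0, 0, 0.01, 0, 0, 0, 0, 0, 0, 0.01, 0, 0, 0, 0, 0, 0, 0.01]}}

```text
time: 10.22
ee_pos: [497.4, -81.1, 125.0]
ee_rot: [2.042, 2.387, 0.001]
ft_force: [-2.7, 0.4, 3.2]
gripper_width: 25.4
finger_force: 31.5
```

Request:
{"fn": "servo_tool", "kwargs": {"rows": [-0.0013, 0, 0, 0, 0, 0, 0.01, -0.0013, 0, 0, 0, 0, 0, 0.01, 0, 0, 0, 0, 0, 0, 0.01, 0, 0, 0, 0, 0, 0, 0.01]}}

```text
time: 10.72
ee_pos: [497.6, -82.6, 125.0]
ee_rot: [-2.041, -2.387, -0.002]
ft_force: [-3.5, 2.3, 6.1]
gripper_width: 25.0
finger_force: 31.9
```

Request:
{"fn": "servo_tool", "kwargs": {"rows": [-0.0007, 0, 0, 0, 0, 0, 0.01, 0, 0, 0, 0, 0, 0, 0.01, 0, 0, 0, 0, 0, 0, 0.06, 0, 0, 0, 0, 0, 0, 0.06, 0, 0, 0, 0, 0, 0, 0.06, 0, 0, -0.02, 0, 0, 0, 0.06, 0, 0, -0.03, 0, 0, 0, 0.06, 0, 0, -0.04, 0, 0, 0, 0.06, 0.055, 0.012, 0, 0, 0, 0, 0.06, 0.055, 0.012, 0, 0, 0, 0, 0.06, 0.055, 0.012, 0, 0, 0, 0, 0.06, 0.004, 0.002, 0, 0, 0, 0, 0.06]}}

```text
time: 12.22
ee_pos: [508.7, 95.5, 213.6]
ee_rot: [-2.028, -2.396, -0.002]
ft_force: [0.4, -0.3, 0.2]
gripper_width: 60.0
finger_force: 0.0
```

Request:
{"fn": "servo_tool", "kwargs": {"rows": [0, 0, 0, 0, 0, 0, 0.06, 0, 0, 0, 0, 0, 0, 0.06]}}

```text
time: 12.48
ee_pos: [509.3, 86.3, 214.4]
ee_rot: [2.046, 2.383, -0.001]
ft_force: [0.4, 0.0, 0.2]
gripper_width: 59.8
finger_force: 0.0
```

Run:
```python
from h import *
np.set_printoptions(precision=1,suppress=True,linewidth=200)
from scipy.ndimage import map_coordinates as mc
plan([509,90,119])
ys=np.arange(-185,-129,2.)
print(ys)
for n in("top","side"):
    c=read_camera(n);f=c["frame"].astype(float).mean(2)
    for x,z in((445,113),(455,113),(426,70),(429,70)):
        P=np.array([proj(c,x*PX+y*PY+[0,0,z]) for y in ys]);print(n,x,mc(f,[P[:,1],P[:,0]],order=1).astype(int))
    if n=="side":
        r=regions_of(n,"clamp_knob")
        print([(x["confidence"],x["extent"]) for x in r[:2]], proj(c,[509,90,133]))
        np.save("side_shut.npy",c["frame"])
```

```text
t 12.475 pos [509.3  86.3 214.4] w 59.82969769382837 F [0.4 0.  0.2] 0.0 q7 0.10837044541986636
turn deg [ 0.   0.1 -0.2] shift now-axes mm [ 3.8  0.3 95.4] shift after turn [ 3.7  0.3 95.4]
tool axes now
 [[-0.2  1.   0. ]
 [ 1.   0.2 -0. ]
 [-0.   0.  -1. ]]
[-185. -183. -181. -179. -177. -175. -173. -171. -169. -167. -165. -163. -161. -159. -157. -155. -153. -151. -149. -147. -145. -143. -141. -139. -137. -135. -133. -131.]
top 445 [102 110 108 106 102  97  94  91  84  81  82  84  84  83  83  83  84  83  83  83  78 100 149 156 159 164 162 159]
top 455 [127 126 127 127 127 128 121  98  87  82  83  83  83  84  83  83  84  84  84  83  76  89 159 183 185 183 182 182]
top 426 [126 127 127 129 132 127 127 132 123 122 132 118  99 102 125 153 155 166 179 181 179 177 176 176 177 182 182 168]
top 429 [127 127 127 134 134 125 125 127 115 124 138 124  93  61  77  93 112 131 144 150 146 139 140 139 139 143 142 132]
side 445 [ 51  51  50  52  55  58  62  65  68  70  69  68  67  66  65  64  66  77 100 136 166 178 176 168 164 165 177 180]
side 455 [ 51  51  53  53  54  59  64  67  67  66  66  66  65  65  63  61  66  90 129 177 201 213 212 211 214 221 221 221]
side 426 [139 137 133 134 136 140 145 149 147 127 100  82  72  76  93 121 150 173 188 179 167 158 152 147 145 141 146 151]
side 429 [139 137 133 131 135 138 139 139 134 126  98  73  58  62  75 109 143 174 194 209 202 193 177 169 166 171 175 178]
[(0.51, [241.8, 210.8, 24.3, 40.1]), (0.5, [195.6, 185.8, 13.1, 24.8])] [196.5 180.3]
```

Pointer and marker now agree to within about 1 mm in both cameras. On to the knob.

Request:
{"fn": "servo_tool", "kwargs": {"rows": [0.003, 0, 0.02, 0, 0, 0, 0.06, 0, 0, 0.025, 0, 0, 0, 0.06, 0, 0, 0.025, 0, 0, 0, 0.06, 0, 0, 0.015, 0, 0, 0, 0.05, 0, 0, 0.01, 0, 0, 0, 0.05, 0, 0, 0, 0, 0, 0, 0.04, 0, 0, 0, 0, 0, 0, 0.02, 0, 0, 0, 0, 0, 0, 0.01, 0, 0, 0, 0, 0, 0, 0.005, 0, 0, 0, 0, 0, 0, 0.005, 0, 0, 0, 0, 0, 0, 0.005, 0, 0, 0, 0, 0, 0, 0.005], "grip_force": 70}}

```text
time: 14.12
ee_pos: [508.5, 91.5, 120.3]
ee_rot: [-2.042, -2.387, -0.001]
ft_force: [-2.9, -1.2, 5.6]
gripper_width: 20.6
finger_force: 68.5
```

Request:
{"fn": "servo_tool", "kwargs": {"rows": [0, 0, -0.004, 0, 0, 0, 0.005, 0, 0, -0.004, 0, 0, 0, 0.005, 0, 0, -0.004, 0, 0, 0, 0.005, 0, 0, -0.004, 0, 0, 0, 0.005, 0, 0, -0.004, 0, 0, 0, 0.005, 0, 0, -0.004, 0, 0, 0, 0.005, 0, 0, -0.004, 0, 0, 0, 0.005, 0, 0, 0, 0, 0, 0, 0.005, 0, 0, 0, 0, 0, 0, 0.005, 0, 0, 0, 0, 0, 0, 0.005]}}

```text
time: 15.38
ee_pos: [508.4, 91.5, 147.1]
ee_rot: [-2.043, -2.387, 0.001]
ft_force: [1.6, -1.4, -11.0]
gripper_width: 19.8
finger_force: 68.8
```

Run:
```python
from h import *
np.set_printoptions(precision=1,suppress=True,linewidth=200)
plan([509,90,148])
c=read_camera("side")
a=np.load("side_shut.npy");cr=lambda f:cv2.resize(f[165:215,170:220,::-1],(400,400),interpolation=cv2.INTER_CUBIC)
cv2.imwrite("pics/lift.png",np.hstack([cr(a),cr(c["frame"])]))
for z in(92,96,109,118,122,137): print(z,(proj(c,[508.5,91,z])-[170,165])*8)
```

```text
t 15.375 pos [508.4  91.5 147.1] w 19.837896027565773 F [  1.6  -1.4 -11. ] 68.82459998130798 q7 0.1387414956028211
turn deg [-0.  0. -0.] shift now-axes mm [-1.6  0.3 -0.9] shift after turn [-1.6  0.3 -0.9]
tool axes now
 [[-0.2  1.  -0. ]
 [ 1.   0.2 -0. ]
 [-0.  -0.  -1. ]]
92 [221.5 204.3]
96 [220.3 196.4]
109 [216.6 170.5]
118 [214.  152.5]
122 [212.8 144.4]
137 [208.4 113.7]
```

View pics/lift.png

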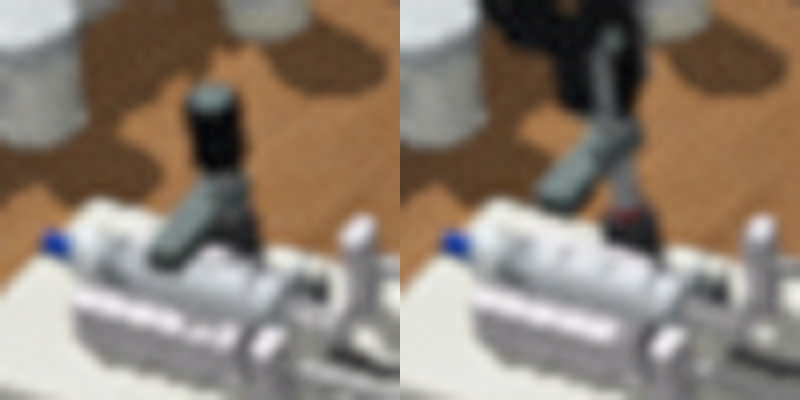

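Left is shut, right is lifted. The arm has risen by about 60 crop pixels, the red ring shows right at the bush rim at (623,213), and the syringe is still in its cradle. I check the lift with a patch match.

```bash
cat > lift.py <<'E'
from h import *
c=read_camera("side");a=np.load("side_shut.npy");f=c["frame"]
g=lambda x:cv2.resize(x,None,fx=8,fy=8,interpolation=cv2.INTER_CUBIC)
A=g(a[165:215,170:220]);B=g(f[150:215,160:225])
t=A[175:270,145:215]  # arm with its end
m=cv2.matchTemplate(B,t,cv2.TM_CCOEFF_NORMED);_,v,_,p=cv2.minMaxLoc(m)
du=(p[0]/8+160)-(145/8+170);dv=(p[1]/8+150)-(175/8+165)
b=np.array([490,85,105.]);k=proj(c,b+[0,0,27])-proj(c,b)
print("match",v,"px",du,dv,"27mm is",k,"lift",27*dv/k[1])
r=f.astype(int);r=(r[:,:,0]-r[:,:,1])[185:198,193:206];print(r);print(f[185:198,193:206].mean(2).astype(int))
E
python3 lift.py
```

```text
match 0.6745316386222839 px -27.0 -32.25 27mm is [-1.02941803 -6.85855468] lift 126.95823537423112
[[-13 -12  -6  -4  -2   3  27  42  46  43  44  45  44]
 [-13  -9  -2  -1  -1   5  25  45  45  46  45  44  44]
 [ -9   4  16   9   2   1  20  40  45  43  45  45  45]
 [ -1  23  32  17   1  -1  12  35  46  47  46  45  43]
 [ 14  34  37  23   1  -2   5  28  41  46  47  47  45]
 [ 31  43  40  27   7   4  11  21  32  44  46  44  45]
 [ 42  42  33  28  30  30  26  17  18  37  44  46  44]
 [ 30  31  16  13  27  30  21   8  11  31  42  44  42]
 [  8   7   3   0   4   7   3   0   7  29  42  44  44]
 [  1   1   1   0  -1   0   1  -1   4  24  41  45  45]
 [  2   2   1   1   3   2   0   0   1  13  26  28  34]
 [ -1   1   2   3   1   3   3   2   2   4   7   6   7]
 [ -3  -3  -1   1   1   3   2   2   2   2   1   1   0]]
[[121  94  68  66  81  94 107 124 125 123 120 120 122]
 [114  84  69  81  97 100 112 118 124 120 119 120 119]
 [ 88  73  84  99 102 103 103 113 119 118 118 120 117]
 [ 63  78 107 108 104 100  97 104 114 118 118 114 116]
 [ 60  92 117 112 106 107  94  95 111 115 114 114 113]
 [ 78 105 115 104 103  98  88  81 100 114 114 117 118]
 [104 110  96  82  82  75  61  59  77 100 117 120 118]
 [146 124  83  66  60  53  46  44  55  86 116 122 122]
 [203 170  93  49  46  42  42  38  43  80 113 122 119]
 [220 194 120  52  36  37  35  37  41  73 106 118 112]
 [227 212 166 112  88  66  46  33  34  71 117 146 143]
 [227 223 211 196 182 151 119  84  61  90 163 204 211]
 [227 221 211 206 211 210 203 176 122 113 171 218 230]]
```

Request:
{"fn": "servo_tool", "kwargs": {"rows": [0, 0, -0.001, 0, 0, 0, 0.005, 0, 0, 0, 0, 0, 0, 0.005, 0, 0, 0, 0, 0, 0, 0.005]}}

```text
time: 15.85
ee_pos: [508.5, 91.5, 148.3]
ee_rot: [-2.042, -2.387, 0.001]
ft_force: [0.7, -1.0, -10.7]
gripper_width: 19.7
finger_force: 68.8
```

```bash
sed -i 's/^m=cv2.*/m=cv2.matchTemplate(B,t,cv2.TM_CCOEFF_NORMED);M=np.full_like(m,-1);ox,oy=80+145,120+175;M[oy-80:oy-30,ox-25:ox+15]=m[oy-80:oy-30,ox-25:ox+15];_,v,_,p=cv2.minMaxLoc(M)/' lift.py; python3 lift.py
```

```text
match 0.5360749363899231 px 1.375 -8.875 27mm is [-1.02941803 -6.85855468] lift 34.938119037094616
[[-12  -9  -8  -4  -2   4  27  45  44  44  44  44  46]
 [-10  -6   1   0   0   3  23  41  47  45  46  45  45]
 [ -7  11  21  10   1   0  20  39  44  48  44  45  44]
 [  0  24  32  18  -1  -2  12  36  46  46  44  47  44]
 [ 16  36  36  23   3  -1  10  29  39  46  47  46  44]
 [ 33  42  39  25  12  14  20  28  33  43  47  43  45]
 [ 43  43  30  24  29  35  33  17  21  37  45  43  45]
 [ 30  31  16   9  17  26  18   5   9  32  43  46  43]
 [  8   7   5  -1   4   5   3  -2   6  27  43  45  43]
 [  0   2   1  -3   2  -1  -1  -3   4  27  42  45  45]
 [  1   1   0   2   0   0  -1  -2   3  12  24  30  31]
 [ -2   0   2   2   5   4   4   0   2   3   5   6   6]
 [ -5  -3  -1   0   1   2   2   4   2   2   1   0   0]]
[[118  84  62  70  87  97 111 125 125 122 124 118 121]
 [101  72  70  86 100 101 110 122 120 121 120 118 120]
 [ 78  75  92 103 104 101 103 113 120 121 118 120 114]
 [ 55  79 106 110 107 101 101 107 117 118 118 116 116]
 [ 56  91 116 111 106 102  91  96 113 119 113 116 117]
 [ 79 110 112  99  96  93  78  78  98 111 116 116 116]
 [109 112  96  77  74  68  56  58  76 100 118 120 118]
 [147 122  82  66  59  55  44  49  56  88 119 123 120]
 [200 167  96  48  49  48  45  40  45  83 114 120 115]
 [219 196 121  53  34  39  40  35  39  72 108 116 117]
 [228 211 162 113  87  68  48  35  34  69 120 144 142]
 [228 224 210 197 182 152 117  85  58  90 162 208 211]
 [228 222 213 205 210 212 200 174 120 113 174 219 230]]
```

Request:
{"fn": "servo_tool", "kwargs": {"rows": [0, 0, -0.001, 0, 0, 0, 0.005, 0, 0, 0, 0, 0, 0, 0.005, 0, 0, 0, 0, 0, 0, 0.005, 0, 0, 0, 0, 0, 0, 0.005]}}

```text
time: 16.4
ee_pos: [508.5, 91.5, 149.3]
ee_rot: [-2.042, -2.387, 0.0]
ft_force: [0.5, -1.0, -10.5]
gripper_width: 19.9
finger_force: 68.8
```

Run:
```python
from h import *
c=read_camera("side");f=c["frame"].astype(int)
r=(f[:,:,0]-f[:,:,1])[188:196,195:202];print(r)
# arm end (pad) front profile down column, shut vs now
a=np.load("side_shut.npy").astype(int)
print("shut col190", a[188:204,190].mean(1).astype(int)," rows188-203")
for k in(188,189): print("now",k, f[180:198,k].mean(1).astype(int),"rows180-197")
```

```text
[[36 17  2 -2 13 37 44]
 [40 24  5  0 12 33 42]
 [41 30 26 25 25 25 33]
 [30 27 37 40 26 12 19]
 [13  9 19 21 14  3  8]
 [ 4 -1  1  2  1 -1  8]
 [-2 -2  0 -2  0 -1  5]
 [ 2  3  2  2  0  0  2]]
shut col190 [106 118 119 133 165 163 142 130 100  66  74 137 158 147 146 179]  rows188-203
now 188 [120 121 120 103  83  86 111 127 112  77  63 133 206 230 232 229 227 215] rows180-197
now 189 [124 121 123 119 110 114 126 135 117  87  53 100 194 231 235 229 218 208] rows180-197
```

```bash
python3 -c "
from h import *
s=manip.read_state();print(s['ee_pos'],s['gripper_width'],s['finger_force'])
print(ticket.finish_job())"
```

```text
[508.44433318  91.53963459 149.23476857] 20.102241197094287 68.8084065914154
the job is handed in; nothing more can be done
None
```

The job is handed in: the pusher was drawn back first, to within about 1 mm of the red marker, then the clamp was raised about 28–29 mm. The red ring should be just clear of the bush (it clears at 26 mm) and the gripper is still holding the knob. At the last picture I looked at, taken just after the main lift, the syringe was in its cradle; I have no verdict back.

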